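# Record a carved blank's thickness with the story-stick gauge

## Robot

A 7-joint arm with a two-finger parallel gripper is mounted at the origin on the work surface. World frame = base frame: x ahead of the robot, y to its left, z up, the work surface at z = 0. Lengths are in m, angles in degrees, forces in N, time in s.
With the tool pointing down it reaches from about 0.35 to 0.775 m from the base axis. Payload 3.1 kg.
Tool frame: the origin (TCP) lies on the centre line of the jaws, within the pads' length; the fingertips stand 17 mm ahead of it and the grasp point (between the pads) lies 2 mm behind it (robot.tip_reach is the distance from the TCP to the fingertips, in m); z points along the fingers, y is the direction in which the jaws open and shut (so a half turn about z gives the same grasp; the last joint's range is limited). The gripper opens to 85 mm and grips with 20 to 120 N. Pads are 22 mm wide; open, the fingers measure 114 mm over their backs; the gripper's body (76 mm by 85 mm) begins 54 mm behind the grasp point. The pads swing forward as they close: fully open they stand 13 mm farther back than shut.
Start: joints at [61.094, 17.813, 0.802, 86.603, -0.252, 75.585, -1.558], TCP at [0.246, -0.492, 0.218] pointing down, gripper open.
Joint ranges: [-154.91, 154.91], [-16.99, 109.72], [-72.82, 74.43], [7.12, 147.25], [-82.49, 262.49], [11.32, 116.49], [-174.64, 174.64]. Speed limits (degrees/s): [159.86, 159.86, 180, 180, 180, 180, 180].

## Interface

Orientations are given as [roll, pitch, yaw] about the fixed x, y, z axes, in that order (R = Rz(yaw) Ry(pitch) Rx(roll)).
In Python, from station import robot, fingers, vision, workorder, recognise gives the robot as it stands. Calls block until the motion is done:
- robot.move_to(position, orientation): joint-space move of the TCP to a pose.
- robot.line_to(position, orientation=None, velocity=0.15, f_stop=None): straight line of the TCP; orientation=None keeps the orientation; velocity is the mean speed in m/s. With f_stop (N) it stops when the force on the tool has changed by that much, and returns True; else False.
- robot.move_j(angles): joint-space move.
- fingers.gripper_to(opening, force=None): opening from 0.0 (shut) to 1.0 (fully open); force is the grip in N (None keeps the last); returns when the fingers have stopped.
- robot.pause(seconds).
- robot.inverse_kinematics(position, orientation): joint angles nearest the present ones, or None.
- vision.grab_frame(name): name is "scene" or "top" or "wrist"; returns the picture (384x512x3 uint8, red, green, blue); there is no depth.
- vision.calibration(name): a dict with "mtx" (3x3 intrinsics, pixels), "extrinsics" (4x4, takes a point from world to camera coordinates); the wrist camera has in their place "T_tool_cam" (4x4, takes a point from camera to tool coordinates, whose origin is the TCP and whose axes are the flange's). Camera axes: x right, y up, looking along -z (the intrinsics and any distortion apply to the point x, -y, -z); pixel columns grow to the right and rows downward; lengths in m; the calibration is good to about 2 mm. The wrist camera is an equidistant fisheye: a pixel r from the principal point sees the ray r / f radians off the axis. A picture is of the moment at which its call begins: read the wrist's pose just before it. calibration takes no time and is no camera call.
A pose or a line that the arm cannot do raises robot.PlanningError and nothing moves.
- workorder.close_job(): hands the job in, once; it reports no verdict.
Trained networks look in the newest picture that a camera, given by its name, has taken for a name from the list of things; names that differ only in an ending like _2 or _b are one class to them, and where a whole thing is asked for, a point or a joint stands for the part that bears it (a point fixed in the world has none). Each returns a list of dicts, best first, with "p" (0 to 1); they miss things now and then, are a little off and sometimes report something else, mostly with a low value. They report only what shows in the picture. A call takes as long as a camera call. They do not tell look-alikes from the thing itself.
- recognise(label, camera): "rect" ([centre column, centre row, width, height] in pixels, round what is visible of it).
Readings, each from a call of its own:
- robot.current_time_s(): time.
- robot.current_joint_positions(): joint angles.
- robot.current_dq(): joint speeds.
- robot.current_joint_torque(): joint torques, N m.
- robot.current_tool_pos(): TCP position.
- robot.current_eef_rot(): TCP orientation.
- robot.current_contact_force(): force on the tool from outside, world axes, zero at the start.
- robot.current_torque(): the same for the moment, N m.
- robot.current_finger_gap(): opening from 0.0 (shut) to 1.0 (fully open).
Only numpy, scipy, OpenCV 4.12 (cv2) and the standard library are available. Lean on these libraries where they do the work, as an engineer would, in place of code of your own. Each camera call takes 0.05 s, during which the arm holds its last target.

## Task

Take the thickness of the carved finial standing on the gauge: push the runner along the beam until the blank is nipped between its jaw and the fixed jaw, gently enough that the jaw does not cock. Then pick up the mallet and with it knock the sprung pricker on the runner fully down so that it pricks the size into the strip. Lay the mallet back in its cradle as it lay, leaving the blank nipped, the jaw square and the other things on the bench undisturbed.

Things in the scene. Friction and masses are not known exactly. Their poses are not given: they have to be found in the camera images.
- gauge: Plywood board 200 x 380 x 12 mm, fixed to the bench; an aluminium beam (24 mm wide, top 28 mm above the bench, paper strip on it) runs along the board's y axis at x = -60 mm, from y = -185 to +175 mm. Origin: centre of the board's underside, on the bench; z up. The steel jaws reach from the beam to +x, 14 to 42 mm above the bench.
- fixed_jaw: Steel fixed jaw, 18 mm thick, at the +y end of the beam. Its flat measuring face looks to the gauge's -y; origin: on the beam's centre line in the plane of this face, at bench height. The jaw reaches to 140 mm along x; its axes are the gauge's.
- runner: Dark steel runner with moving jaw and pricker; pushed to the gauge's +y it closes the gauge. Drags with about 6 N at any speed and stays where left, holding the nip. Origin: beam's centre line, plane of the moving jaw's face (looks to +y), bench height. Block 44 mm wide (x), y = -60 to -18 mm, 62 mm high; jaw 18 mm thick, to x = 140 mm; at the start its face is 155 to 200 mm from the fixed jaw's.
- runner_back (a point): Middle of the runner's flat rear face (looks to the gauge's -y), 46 mm above the bench, over the beam; the face is 44 mm wide and is free from the beam's top (28 mm) to 62 mm above the bench. This is where to push; pushing the jaw itself cocks it.
- jaw (a joint): Cocking angle of the moving jaw on its runner, rad, 0 = square to the beam; positive anticlockwise from above, negative when the nip pushes it back. It swivels about the vertical through the pricker on a stiff spring (10 N m/rad). With the blank about 85 mm from the beam, each newton of nip cocks it about 0.009 rad; beyond 3 degrees (0.05 rad) the size is spoilt.
- blank: Loose carved pale wooden finial, about 90 g: oval foot 30 mm high, 60 (its x) by 44 mm (its y), then a neck and a ball, 68 mm high in all. Stands on the board between the open jaws, at any turn, at least 20 mm from each jaw. Origin: centre of its underside; z up. Its thickness across the jaws depends on its turn, and it may turn as it is nipped.
- pricker (a joint): How far the sprung pricker is pushed down, m: 0 = up, 0.009 = fully down (needs about 6 N; it begins to move at 2 N). It springs back up.
- pricker_top (a point): Top of the pricker's round steel head (20 mm across, 8 mm thick), 98 mm above the bench when up; the highest thing on the gauge.
- mallet_grip (a point): Loose carver's mallet, about 0.26 kg: a turned wooden handle and a round head on one axis (x of this frame, head towards +x). This point is on the axis of the handle (22 mm diameter, x = -105 to +35 mm), near the balance point: the place to grip. In the cradle it is 55 mm above the bench.
- mallet_head (a point): Centre of the mallet's dark head, 71 mm from mallet_grip along x: a cylinder of 56 mm diameter, 72 mm long, lying along the mallet's axis. Its round side strikes the pricker.
- cradle: Wooden mallet cradle fixed to the bench: base 230 x 70 x 10 mm with a V-rest for the handle (x = -95 to -75 mm) and one for the head (x = 55 to 95 mm); between them the handle is free. Origin: centre of its underside; x along the mallet, head end at +x. The mallet lies with mallet_grip above the origin, 55 mm up.
- oil_jar_mid (a point): Bystander: amber jar, 64 mm across, 85 mm high; point half-way up.
- spoon: Bystander: carved wooden spoon 200 mm long, lying.
- ball_blank_mid (a point): Bystander: wooden ball, 56 mm across on a short foot, 62 mm high; point half-way up.
Not all that is in view belongs to the job. Leave any blue or red look-alike of the part that bears mallet_grip alone.

How it is judged (in metres and radians):
On the way, in this order (a step that is already met when the one before it is completed fails the run):
1. the blank is nipped between the two jaws (more than 1 N on each) with the moving jaw within 0.05 rad of square (contact force between each of runner, fixed_jaw and blank above 1 N and value of joint jaw between -0.05 and 0.05 rad), for 0.2 s.
2. the mallet, not the fingers, knocks the pricker down by more than 6.5 mm while the blank is still nipped (value of joint pricker above 0.0065 m and contact force between mallet and runner above 1 N and contact force between the fingers and runner below 0.5 N and contact force between each of runner, fixed_jaw and blank above 0.3 N).
At the end, for the whole second after the job is handed in: Blank upright and still, nipped by both jaws (over 0.3 N each), moving jaw within 0.05 rad of square, pricker back up (under 2 mm down), mallet in both rests of its cradle, same way round (within 20 mm lengthwise, 8 mm sideways, 5 mm in height, 0.12 rad) (contact force between each of runner, fixed_jaw and blank above 0.3 N and value of joint jaw between -0.05 and 0.05 rad and value of joint pricker below 0.002 m and angle between blank's own z axis and vertical below 0.1 rad and distance between mallet_grip and cradle below 0.065 m and x of mallet_grip in the frame of cradle between -0.02 and 0.02 m and y of mallet_grip in the frame of cradle between -0.008 and 0.008 m and z of mallet_grip in the frame of cradle between 0.05 and 0.06 m and x of mallet_head in the frame of cradle above 0.04 m and angle between the x axis of mallet_grip and the x axis of cradle, either way round below 0.12 rad and linear speed of blank below 0.02 m/s); the robot touches nothing.
It fails at once if the moving jaw is cocked by more than 0.07 rad (value of joint jaw above 0.07 rad or value of joint jaw below -0.07 rad).
It fails at once if the blank is tipped over by more than 0.3 rad (angle between blank's own z axis and vertical above 0.3 rad).
It fails at once if a bystander (jar, spoon, ball) is moved more than 30 mm (distance of any of oil_jar_mid, spoon, ball_blank_mid from where it was at the start of the episode above 0.03 m).
It also fails if it takes over 72 s, if anything falls off the work surface, if the arm or the gripper's body presses on something with over 40 N, if the wrist force passes 120 N, or if a joint passes its speed limit or range.

## Working session

There is one attempt and no reset: what is moved stays moved. The work goes in short steps, each a Python script; the robot and the scene stay as the last script left them, time stands still between calls to the robot, and variables do not carry over. Pictures are saved under pics/ and viewed, and the job is handed in when it is done.

```bash
ls; mkdir -p pics
python3 - <<'E'
from station import robot, fingers, vision, workorder, recognise
import cv2
for n in ["scene","top","wrist"]:
    im=vision.grab_frame(n); cv2.imwrite(f"pics/{n}0.png",cv2.cvtColor(im,cv2.COLOR_RGB2BGR))
    print(n,vision.calibration(n))
    for l in ["gauge","fixed_jaw","runner","blank","pricker_top","mallet_grip","mallet_head","cradle","oil_jar_mid","spoon","ball_blank_mid"]:
        print(l,[( [round(x) for x in d["rect"]],round(d["p"],2)) for d in recognise(l,n)[:4]])
print(robot.current_time_s(),robot.current_tool_pos(),robot.current_eef_rot())
E
```

```text
pics
scene {'mtx': array([[466.82394256,   0.        , 256.99106695],
       [  0.        , 466.82394256, 187.48334457],
       [  0.        ,   0.        ,   1.        ]]), 'extrinsics': array([[ 0.04892026,  0.99871299,  0.01338585,  0.12381512],
       [-0.80744112,  0.03165539,  0.58909827,  0.34559513],
       [ 0.58791636, -0.03962713,  0.80795052, -1.75695342],
       [ 0.        ,  0.        ,  0.        ,  1.        ]])}
gauge [([351, 208, 124, 69], 0.69)]
fixed_jaw [([397, 210, 16, 50], 0.69)]
runner []
blank [([368, 214, 16, 25], 0.62)]
pricker_top []
mallet_grip [([202, 192, 41, 56], 0.94), ([122, 172, 22, 56], 0.87), ([205, 132, 52, 31], 0.71)]
mallet_head [([206, 133, 57, 26], 0.81), ([125, 175, 23, 56], 0.68), ([203, 192, 39, 58], 0.63)]
cradle [([199, 200, 47, 65], 0.74)]
oil_jar_mid [([409, 267, 33, 34], 0.68), ([330, 206, 3, 46], 0.34)]
spoon [([332, 281, 71, 16], 0.84)]
ball_blank_mid [([254, 274, 17, 20], 0.76), ([395, 209, 12, 52], 0.73)]
top {'mtx': array([[383.80427108,   0.        , 256.17039637],
       [  0.        , 383.80427108, 189.00474586],
       [  0.
[... 1192 characters left out ...]
79056e-04, -9.39742209e-05,
        -1.43569341e-03],
       [-2.38799546e-05,  3.12710921e-01, -9.49848345e-01,
        -1.55825348e-01],
       [ 0.00000000e+00,  0.00000000e+00,  0.00000000e+00,
         1.00000000e+00]])}
gauge [([216, 24, 60, 48], 0.29)]
fixed_jaw []
runner []
blank []
pricker_top []
mallet_grip [([119, 140, 140, 54], 0.91), ([356, 116, 110, 154], 0.82), ([209, 15, 24, 30], 0.72)]
mallet_head [([208, 16, 22, 29], 0.95), ([119, 140, 137, 52], 0.88), ([355, 116, 111, 154], 0.76)]
cradle [([216, 25, 58, 50], 0.64), ([209, 16, 19, 31], 0.52)]
oil_jar_mid []
spoon []
ball_blank_mid []
1.8 [ 0.24560754 -0.49213428  0.21808393] [ 1.79999564e+02 -1.02622712e-03  2.65209522e+01]
```

View images.

Run:
```python
import cv2
a=cv2.imread("pics/scene0.png")[100:320,90:450]
cv2.imwrite("pics/s0.png",cv2.resize(a,None,fx=2.2,fy=2.2,interpolation=cv2.INTER_CUBIC))
a=cv2.imread("pics/top0.png")[90:330,100:420]
cv2.imwrite("pics/t0.png",cv2.resize(a,None,fx=2.5,fy=2.5,interpolation=cv2.INTER_CUBIC))
```

```text
(no output)
```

View pics/s0.png

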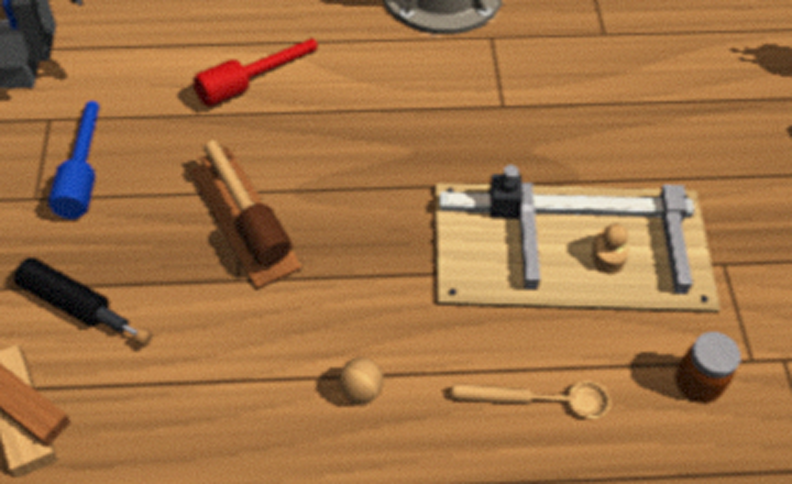

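View pics/t0.png

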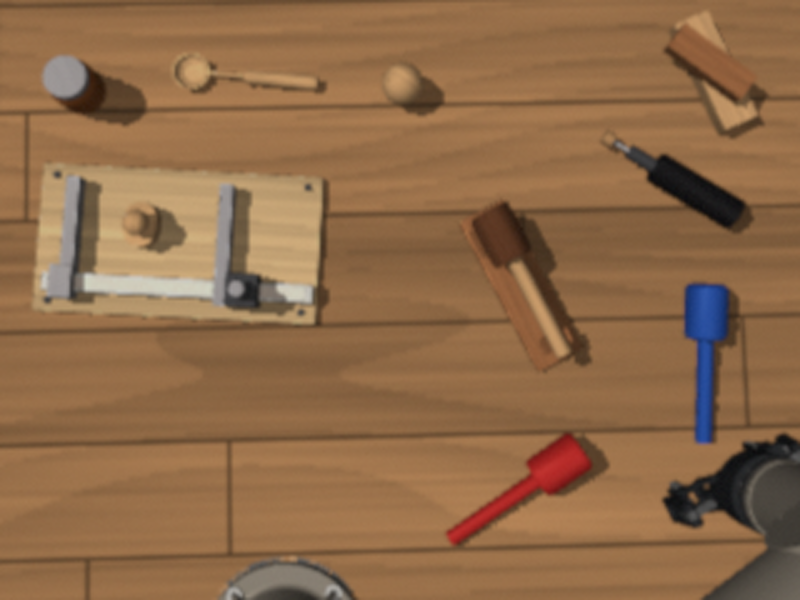

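View pics/wrist0.png

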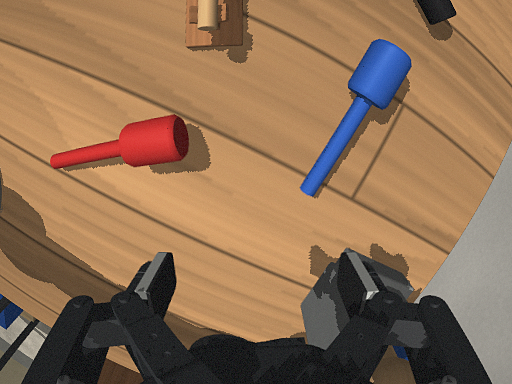

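```bash
cat > h.py <<'E'
import numpy as np, cv2
from station import robot, fingers, vision, workorder, recognise
from scipy.spatial.transform import Rotation as Ro
np.set_printoptions(precision=4,suppress=True)
def ray(name,uv,T=None):
    c=vision.calibration(name);K=c["mtx"]
    a=np.array([(uv[0]-K[0,2])/K[0,0],(uv[1]-K[1,2])/K[1,1]])
    if name=="wrist":
        r=np.hypot(*a); s=np.sin(r)/max(r,1e-9)
        d=np.array([a[0]*s,-a[1]*s,-np.cos(r)])
        M=T@c["T_tool_cam"]
    else:
        d=np.array([a[0],-a[1],-1.]); M=np.linalg.inv(c["extrinsics"])
    return M[:3,3],M[:3,:3]@d
def at_z(name,uv,z,T=None):
    o,d=ray(name,uv,T); return (o+d*(z-o[2])/d[2])
def project(name,p,T=None):
    c=vision.calibration(name);K=c["mtx"]
    E=np.linalg.inv(T@c["T_tool_cam"]) if name=="wrist" else c["extrinsics"]
    q=E[:3,:3]@np.array(p)+E[:3,3]; v=np.array([q[0],-q[1],-q[2]])
    if name=="wrist":
        rho=np.hypot(v[0],v[1]); th=np.arctan2(rho,v[2]); a=v[:2]/rho*th
    else: a=v[:2]/v[2]
    return a*[K[0,0],K[1,1]]+K[:2,2]
def toolT():
    T=np.eye(4);T[:3,3]=robot.current_tool_pos();T[:3,:3]=Ro.from_euler('xyz',robot.current_eef_rot(),degrees=True).as_matrix();return T
def save(name,fn):
    im=vision.grab_frame(name);cv2.imwrite(f"pics/{fn}.png",cv2.cvtColor(im,cv2.COLOR_RGB2BGR));return im
E
python3 - <<'E'
from h import *
f=lambda x,y,z:at_z("top",(100+x/2.5,90+y/2.5),z)[:3]
for n,x,y,z in [("bc++",45,163,.012),("bc-+",325,178,.012),("bc--",318,325,.012),("bc+-",35,312,.012),("pr",237,288,.098),("blank base",145,225,.03),("headtop",500,233,.06),("tail",562,350,.055),("cr1",462,225,.01),("cr2",502,205,.01),("cr3",580,352,.01),("cr4",543,370,.01),("red",570,463,.028),("blue",707,310,.028),("redtail",455,538,.01),("ball",403,85,.03),("spoon",315,84,0.01),("spoon2",175,72,0.01),("jar",68,75,.085)]: print(n,f(x,y,z))
print(robot.current_joint_positions(), toolT())
E
```

```text
bc++ [0.6415 0.3149 0.012 ]
bc-+ [ 0.6132 -0.0639  0.012 ]
bc-- [ 0.414 -0.051  0.012]
bc+- [0.4401 0.3268 0.012 ]
pr [0.4622 0.0448 0.098 ]
blank base [0.552  0.1758 0.03  ]
headtop [ 0.5281 -0.2936  0.06  ]
tail [ 0.3739 -0.3701  0.055 ]
cr1 [ 0.545  -0.2489  0.01  ]
cr2 [ 0.5713 -0.3044  0.01  ]
cr3 [ 0.3695 -0.4031  0.01  ]
cr4 [ 0.3466 -0.3522  0.01  ]
red [ 0.225  -0.3802  0.028 ]
blue [ 0.4217 -0.572   0.028 ]
redtail [ 0.1287 -0.2272  0.01  ]
ball [ 0.7354 -0.1726  0.03  ]
spoon [ 0.7442 -0.0524  0.01  ]
spoon2 [0.7646 0.1392 0.01  ]
jar [0.7425 0.2614 0.085 ]
[61.0938 17.8148  0.8015 86.6033 -0.2542 75.5832 -1.5588] [[ 0.8948  0.4465  0.      0.2456]
 [ 0.4465 -0.8948  0.     -0.4921]
 [ 0.      0.     -1.      0.2181]
 [ 0.      0.      0.      1.    ]]
```

Mallet candidates: the red one at top (308,288), the blue one at top (384,236), and the brown wooden one in the cradle at top (308,204). By the description I want the brown one. Next is a look at the gauge with the wrist camera.

Run:
```python
from h import *
fingers.gripper_to(0.0)
robot.move_to([0.44,0.06,0.26],[180,0,86])
T=toolT();im=save("wrist","w1");np.save("T1.npy",T)
print(robot.current_time_s(),T[:3,3],robot.current_joint_positions())
for l in ["runner","blank","pricker_top","fixed_jaw"]:
    print(l,[( [round(x) for x in d["rect"]],round(d["p"],2)) for d in recognise(l,"wrist")[:4]])
```

```text
4.725 [0.4403 0.0584 0.2598] [ 28.8264   6.9314 -42.4063  96.1485   4.7681  78.7868 -18.4808]
runner [([317, 170, 120, 47], 0.88)]
blank [([335, 67, 47, 34], 0.62)]
pricker_top []
fixed_jaw [([320, 8, 123, 13], 0.56)]
```

View pics/w1.png

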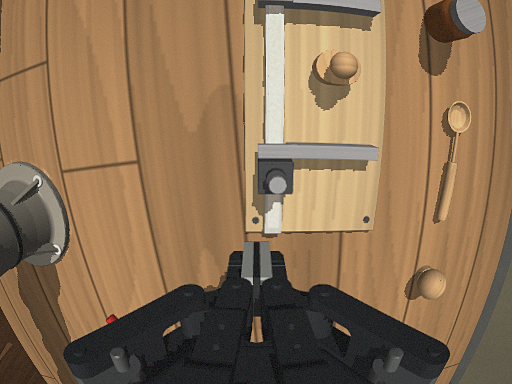

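Run:
```python
import cv2
a=cv2.imread("pics/w1.png")[0:250,235:395]
cv2.imwrite("pics/w1c.png",cv2.resize(a,None,fx=3.5/1.5,fy=3.5/1.5,interpolation=cv2.INTER_CUBIC))
```

```text
(no output)
```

View pics/w1c.png

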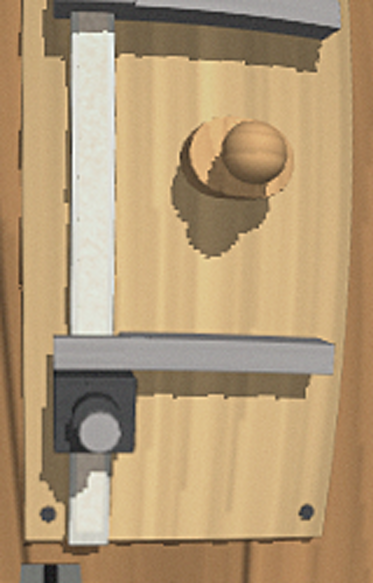

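Run:
```python
from h import *
T=np.load("T1.npy")
f=lambda x,y,z:at_z("wrist",(235+x*1.5/3.5,y*1.5/3.5),z,T)
P={}
for n,x,y,z in [("bl",25,541,.012),("br",322,536,.012),("pr",100,432,.098),("rearL",55,453,.062),("rearR",135,452,.062),("foot",235,155,.03),("footL",182,157,.03),("jawL",55,373,.042),("jawR",334,375,.042),("fixL",55,22,.014),("fixR",334,40,.014),("fixRt",338,30,.042),("beamend_c",89,544,.028),("beamtop_c",92,32,.028)]:
    P[n]=f(x,y,z); print(n,P[n])
v=P["beamtop_c"]-P["beamend_c"]; print(np.degrees(np.arctan2(v[1],v[0]))-90)
v=P["br"]-P["bl"]; print(np.degrees(np.arctan2(v[1],v[0])))
```

```text
bl [ 0.4174 -0.0445  0.012 ]
br [ 0.6163 -0.0584  0.012 ]
pr [0.464 0.049 0.098]
rearL [0.4414 0.0287 0.062 ]
rearR [0.4843 0.0262 0.062 ]
foot [0.553  0.1847 0.03  ]
footL [0.5226 0.1837 0.03  ]
jawL [0.4443 0.0682 0.042 ]
jawR [0.6058 0.0582 0.042 ]
fixL [0.4592 0.2707 0.014 ]
fixR [0.6269 0.262  0.014 ]
fixRt [0.6175 0.26   0.042 ]
beamend_c [ 0.4577 -0.0421  0.028 ]
beamtop_c [0.4786 0.2589 0.028 ]
-3.975499060406392
-3.9843249207441036
```

```bash
cat >> h.py <<'E'
YG=-4.0
gx=np.array([np.cos(np.radians(YG)),np.sin(np.radians(YG)),0]);gy=np.array([-gx[1],gx[0],0])
RB=np.array([0.4628,0.0275,0.0])
Rp=(Ro.from_euler('z',YG,degrees=True)*Ro.from_euler('x',15,degrees=True)*Ro.from_euler('z',90,degrees=True)*Ro.from_euler('x',180,degrees=True))
EP=Rp.as_euler('xyz',degrees=True).tolist()
def pp(s,z=.060): # TCP at s m along gauge y from the initial rear face
    return (RB+gy*s+[0,0,z]).tolist()
def sy(): return float((robot.current_tool_pos()-RB)@gy)
def fy(): return float(np.array(robot.current_contact_force())@gy)
E
python3 - <<'E'
from h import *
print(EP)
robot.move_to(pp(-.040,.15),EP)
robot.line_to(pp(-.040),velocity=.12)
robot.pause(.2)
print(robot.current_contact_force())
r=robot.line_to(pp(0.01),velocity=.03,f_stop=3)
print(r,sy(),robot.current_contact_force())
robot.line_to(pp(sy()+.025),velocity=.03)
print(sy(),robot.current_contact_force(),robot.current_tool_pos())
robot.pause(.2)
print(sy(),robot.current_contact_force())
save("wrist","w2");save("scene","s2")
print(robot.current_time_s())
E
```

```text
[180.0, -14.999999999999996, 86.0]
[-0.6339 -0.9764 -0.0484]
True 0.0009870023847227067 [-0.3781 -1.1074  0.871 ]
0.023627987873587948 [-0.3139 -6.1679  0.5218] [0.4642 0.0511 0.0594]
0.023613076538132178 [-0.241  -4.8614  0.5787]
9.1667
```

View pics/w2.png

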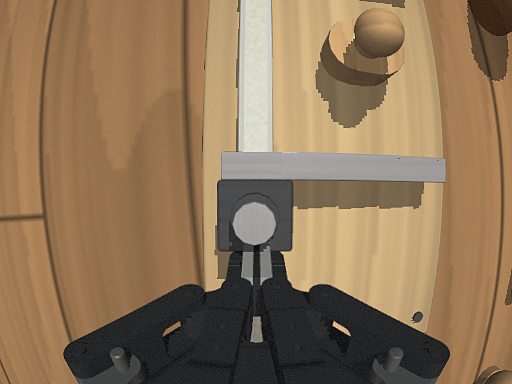

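Run:
```python
from h import *
T=np.load("T1.npy");T=toolT()
g=lambda p:((p-RB)@gx*1e3,(p-RB)@gy*1e3)
for n,u,v,z in [("pr",255,222,.098),("rearL",218,251,.062),("rearR",292,250,.062),("jawedge far",330,153,.042),("jawnear",330,181,.042)]:
    print(n,g(at_z("wrist",(u,v),z,T)))
T=np.load("T1.npy")
for n,x,y,z in [("pr",100,432,.098),("foot",235,155,.03),("foottop",235,120,.03),("footbot",235,197,.0),("fixL",55,22,.014),("fixR",334,40,.014)]: print(n,g(at_z("wrist",(235+x*1.5/3.5,y*1.5/3.5),z,T)))
```

```text
pr (np.float64(-0.5297623621841985), np.float64(44.54000532642087))
rearL (np.float64(-22.372845474078506), np.float64(22.16749985291699))
rearR (np.float64(20.815994509283545), np.float64(22.781727607677556))
jawedge far (np.float64(47.75076381107435), np.float64(81.13032409248349))
jawnear (np.float64(47.69624962438137), np.float64(62.949861036998286))
pr (np.float64(-0.32507562525130995), np.float64(21.633952299359937))
foot (np.float64(78.83566814866852), np.float64(163.0311097470613))
foottop (np.float64(78.86070444703077), np.float64(183.39548936071816))
footbot (np.float64(87.09629948470396), np.float64(141.0765508035784))
fixL (np.float64(-20.589955383545714), np.float64(242.20317218426422))
fixR (np.float64(147.05798287966425), np.float64(245.17845133992432))
```

Run:
```python
from h import *
for s in (.07,.112):
    r=robot.line_to(pp(s),velocity=.03,f_stop=3.5)
    print(r,sy(),fy())
save("wrist","w3");print(robot.current_time_s(),robot.current_tool_pos())
```

```text
False 0.06739063605807673 -5.787914520535281
False 0.1090432163670061 -6.567693125158054
12.3833 [0.4704 0.1363 0.0593]
```

View pics/w3.png

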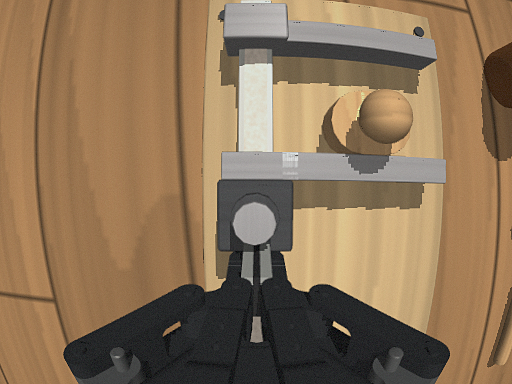

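Run:
```python
from h import *
s=.112
while s<.150:
    s+=.003 if s<.124 else .0015
    r=robot.line_to(pp(s),velocity=.02,f_stop=3.)
    f=fy(); print(r,round(s,4),round(sy(),4),round(f,2))
    if r or f<-8.7: break
robot.pause(.3);print(sy(),fy())
save("wrist","w4");print(robot.current_time_s())
```

```text
False 0.115 0.1123 -4.52
False 0.118 0.1153 -4.93
False 0.121 0.1183 -5.65
False 0.124 0.1213 -6.04
False 0.1255 0.1227 -7.19
False 0.127 0.1241 -5.94
False 0.1285 0.1256 -4.99
False 0.13 0.1271 -5.77
False 0.1315 0.1286 -5.55
False 0.133 0.1301 -5.7
False 0.1345 0.1316 -5.7
False 0.136 0.1331 -5.52
False 0.1375 0.1346 -5.85
False 0.139 0.1361 -5.68
False 0.1405 0.1376 -6.6
False 0.142 0.1391 -6.03
False 0.1435 0.1406 -5.79
False 0.145 0.1421 -6.24
False 0.1465 0.1433 -5.87
False 0.148 0.144 -8.51
False 0.1495 0.1447 -9.4
0.14462753125431385 -10.252285133639303
18.1833
```

View pics/w4.png

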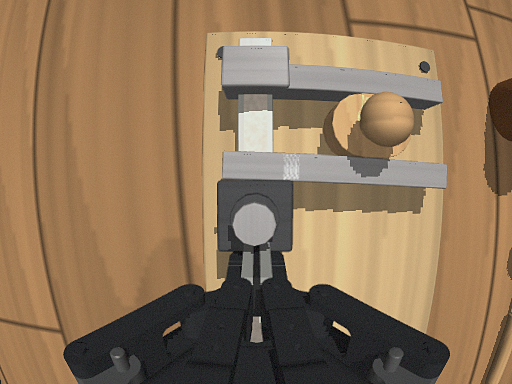

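```bash
python3 - <<'E'
from h import *
T=toolT()
for fn in ("w2","w3","w4"):
    g=cv2.cvtColor(cv2.imread(f"pics/{fn}.png"),cv2.COLOR_BGR2GRAY).astype(float); g=cv2.GaussianBlur(g,(3,3),0)
    pts=[]
    for u in list(range(305,330,3))+list(range(420,438,2)):
        col=g[172:200,u]; d=np.diff(col); k=int(np.argmin(d))
        y=d[k-1:k+2]; den=y[0]-2*y[1]+y[2]; off=0.5*(y[0]-y[2])/den if den else 0
        p=at_z("wrist",(u,172+k+.5+off),.042,T); pts.append(((p-RB)@gx,(p-RB)@gy))
    pts=np.array(pts); m=np.polyfit(pts[:,0],pts[:,1],1); res=pts[:,1]-np.polyval(m,pts[:,0])
    print(fn,m[0],np.abs(res).max())
E
python3 - <<'E'
import cv2
a=cv2.imread("pics/w4.png")[40:220,210:460]
cv2.imwrite("pics/w4c.png",cv2.resize(a,None,fx=3,fy=3,interpolation=cv2.INTER_CUBIC))
E
```

```text
w2 0.0008288232612562601 0.0003968689419776017
w3 -0.0035923940854717153 0.0003036040971312881
w4 -0.031179313528049535 0.0003111026320398169
```

View pics/w4c.png

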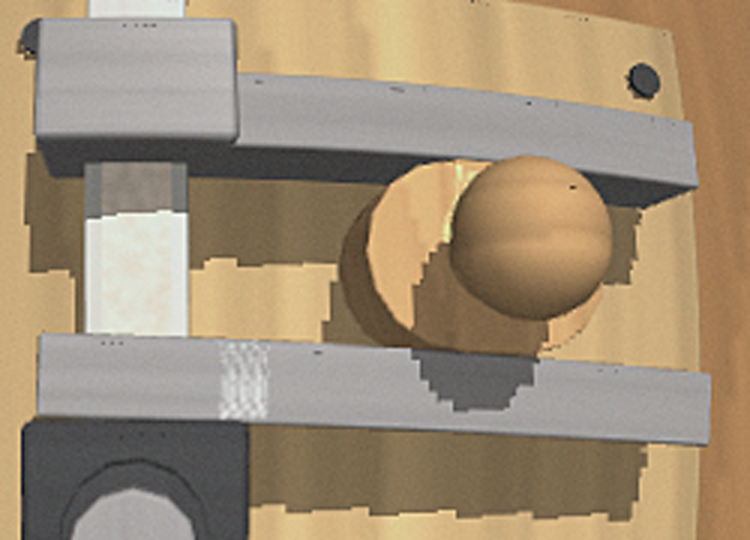

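Run:
```python
from h import *
robot.line_to(pp(.120),velocity=.06)
robot.pause(.1)
T=toolT();im=save("wrist","w5")
print(sy(),robot.current_contact_force(),robot.current_time_s())
g=cv2.GaussianBlur(cv2.cvtColor(im,cv2.COLOR_RGB2GRAY).astype(np.float32),(3,3),0)
np.save("T5.npy",T)
robot.line_to(pp(.090,.20),velocity=.2)
```

```text
0.12065933590720195 [-0.0536  0.5847 -0.0456] 18.975
```

View pics/w5.png

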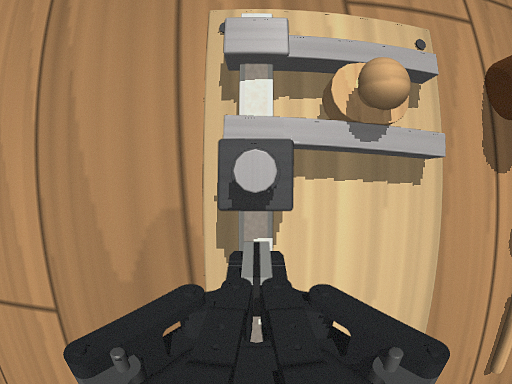

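Run:
```python
from h import *
T=np.load("T5.npy")
g=cv2.GaussianBlur(cv2.cvtColor(cv2.imread("pics/w5.png"),cv2.COLOR_BGR2GRAY).astype(float),(3,3),0)
pts=[]
for u in list(range(305,330,3))+list(range(420,438,2)):
    d=np.diff(g[142:172,u]);k=int(np.argmin(d));y=d[k-1:k+2];off=.5*(y[0]-y[2])/(y[0]-2*y[1]+y[2])
    p=at_z("wrist",(u,142+k+.5+off),.042,T);pts.append(((p-RB)@gx,(p-RB)@gy))
pts=np.array(pts);m=np.polyfit(pts[:,0],pts[:,1],1);print(m[0],np.abs(pts[:,1]-np.polyval(m,pts[:,0])).max())
p=at_z("wrist",(255.5,170.5),.098,T);print("pricker",p,(p-RB)@gx,(p-RB)@gy)
for u,v in((219,210),(293,210)):
    p=at_z("wrist",(u,v),.062,T);print((p-RB)@gx,(p-RB)@gy)
f=lambda x,y,z:at_z("top",(100+x/2.5,90+y/2.5),z)
```

```text
-0.03485040625634631 9.045322409104162e-05
pricker [0.4739 0.1917 0.098 ] -0.000361092082619778 0.1645631845160305
-0.021445185289831897 0.14317601310936953
0.021150405452101707 0.14325645819281652
```

Nip held after backing off: the jaw measures -0.035 rad. Next I'll look at the brown mallet up close.

Run:
```python
from h import *
a=np.radians(27);m=np.array([np.cos(a),np.sin(a)])
p=np.array([.458,-.327])-.03*m
robot.move_to([p[0],p[1],.20],[180,0,27])
fingers.gripper_to(1.0)
T=toolT();save("wrist","w6");np.save("T6.npy",T);print(T[:3,3],robot.current_time_s(),robot.current_joint_positions())
```

```text
[ 0.4313 -0.3406  0.2   ] 22.325 [ 54.0017  20.0696 -23.3513  87.7069   8.1382  73.9061 -33.3543]
```

View pics/w6.png

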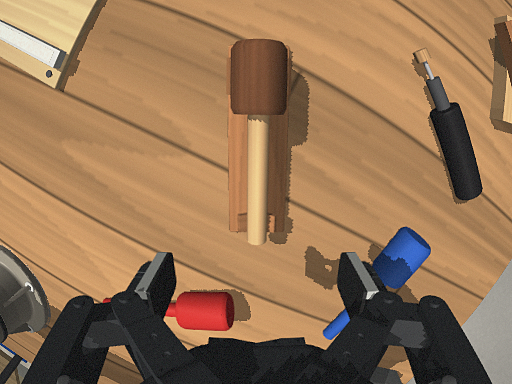

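Run:
```python
from h import *
T=np.load("T6.npy");f=lambda u,v,z=.055:at_z("wrist",(u,v),z,T)
h=f(258.8,120);t=f(257,238,.055);print(h,t,np.degrees(np.arctan2(*(h-t)[[1,0]])),np.linalg.norm(h-t))
hl,hr=f(231,75),f(287,75);print("headmid",(hl+hr)/2)
c=[f(*x,.01) for x in((230,110),(288,110),(229,231),(288,231))];print(c)
print("tailend",f(257,243,.046),"headjunction",f(259,114,.075),"headtop",f(259,40,.08))
```

```text
[ 0.4893 -0.3124  0.055 ] [ 0.3732 -0.3697  0.055 ] 26.25630672327343 0.12952442739983733
headmid [ 0.5304 -0.2917  0.055 ]
[array([ 0.4829, -0.279 ,  0.01  ]), array([ 0.5133, -0.3384,  0.01  ]), array([ 0.3462, -0.3434,  0.01  ]), array([ 0.3805, -0.4107,  0.01  ])]
tailend [ 0.3635 -0.3747  0.046 ] headjunction [ 0.4954 -0.3093  0.075 ] headtop [ 0.5575 -0.2776  0.08  ]
```

Run:
```python
from h import *
Y=26.4
robot.move_to([.461,-.3265,.15],[180,0,Y])
r=robot.line_to([.461,-.3265,.053],velocity=.12,f_stop=12);print("stop",r)
fingers.gripper_to(0.0,force=90)
robot.pause(.2)
print("gap",robot.current_finger_gap(),robot.current_tool_pos(),robot.current_eef_rot(),robot.current_contact_force())
np.save("grasp.npy",robot.current_tool_pos())
robot.line_to([.461,-.3265,.22],velocity=.15)
robot.pause(.1);print(robot.current_contact_force(),robot.current_torque(),robot.current_time_s())
save("wrist","w7")
```

```text
stop False
gap 0.0006383455023988013 [ 0.461  -0.3265  0.053 ] [179.9979  -0.0004  26.4019] [ 1.5414  0.1717 -0.4458]
[-0.3089  0.431  -0.3888] [-0.0586  0.0462 -0.0098] 25.9667
```

View pics/w7.png

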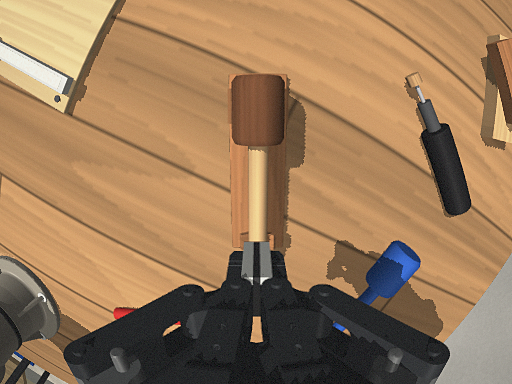

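Run:
```python
from h import *
T=toolT();m=np.array([np.cos(np.radians(26.4)),np.sin(np.radians(26.4)),0]);g=np.array([.461,-.3265,.055])
print(T[:3,3])
for d in(-.105,0,.035,.071): print(d,project("wrist",g+d*m,T))
print("tcp",project("wrist",T[:3,3],T),"tip",project("wrist",T[:3,3]+[0,0,-.017],T))
f=lambda u,v,z=.055:at_z("wrist",(u,v),z,T)
print("junction",f(259,146,.075),f(259,77,.08))
print(robot.current_finger_gap())
save("scene","s7");im=save("top","t7")
a=cv2.imread("pics/t7.png")[130:290,230:390];cv2.imwrite("pics/t7c.png",cv2.resize(a,None,fx=3.5,fy=3.5))
a=cv2.imread("pics/s7.png")[110:270,120:320];cv2.imwrite("pics/s7c.png",cv2.resize(a,None,fx=3.5,fy=3.5))
```

```text
[ 0.4605 -0.3262  0.2189]
-0.105 [257.9609 259.9077]
0 [258.1852 177.0489]
0.035 [258.2435 145.7654]
0.071 [258.2894 112.576 ]
tcp [258.5906 246.4912] tip [258.4437 234.2165]
junction [ 0.495  -0.3104  0.075 ] [ 0.5572 -0.2793  0.08  ]
0.0016922531272340394
```

View pics/t7c.png

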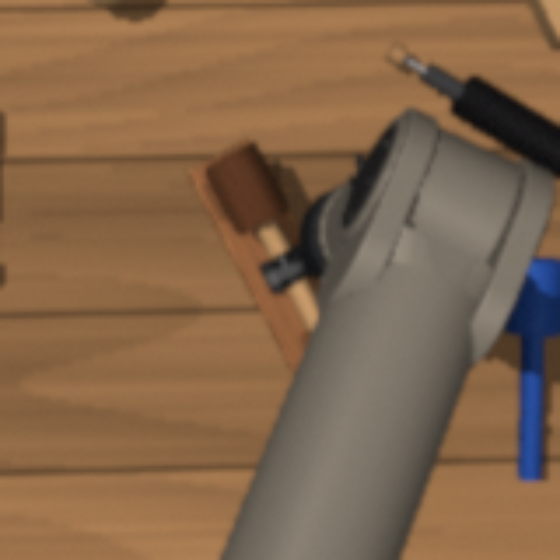

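View pics/s7c.png

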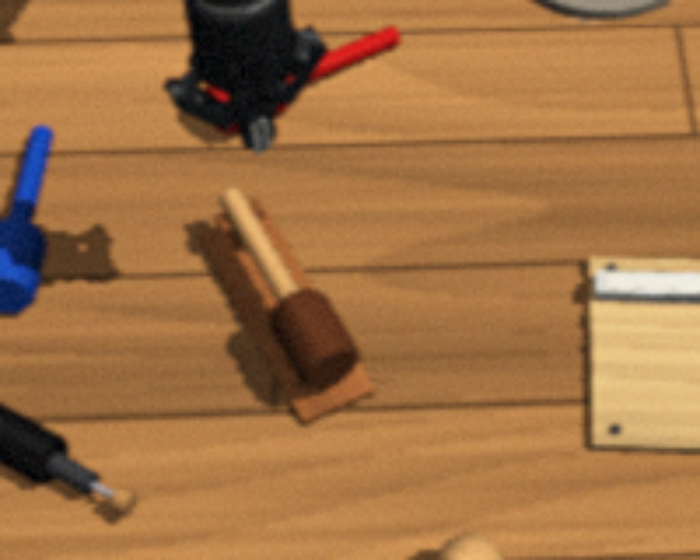

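Run:
```python
from h import *
T=toolT();p=T[:3,3]
for n,c in(("tcp",p),("tip",p-[0,0,.017]),("grasp",p+[0,0,.002])):
    a=project("scene",c);b=project("top",c)
    print(n,"scene crop",(a-[120,110])*3.5,"top crop",(b-[230,130])*3.5)
# mallet expected in scene / top
m=np.array([np.cos(np.radians(26.4)),np.sin(np.radians(26.4)),0]);g=np.array([.461,-.3265,.055])
for d in(-.105,0,.035,.071,.107): print(d,(project("scene",g+d*m)-[120,110])*3.5,(project("top",g+d*m)-[230,130])*3.5)
```

```text
tcp scene crop [256.7881 154.591 ] top crop [313.5667 248.287 ]
tip scene crop [258.8395 168.3073] top crop [309.8191 249.3963]
grasp scene crop [256.5439 152.9582] top crop [314.0153 248.1542]
-0.105 [225.671 194.137] [335.3987 357.4222]
0 [274.767  276.4189] [281.7414 257.419 ]
0.035 [291.959  305.2316] [263.9891 224.3334]
0.071 [310.1011 335.6367] [245.7987 190.4311]
0.107 [328.7271 366.8527] [227.6777 156.6585]
```

The gripper closed over the handle without taking it, and the mallet is still in its cradle. The scene picture shows the fingertips about 20 mm higher than predicted, at crop row 148 rather than 168. I'll check the tip height by touching clear bench.

Run:
```python
from h import *
print(robot.tip_reach)
robot.move_to([.42,-.17,.10],[180,0,26.4])
robot.pause(.1);print(robot.current_contact_force())
r=robot.line_to([.42,-.17,.0],velocity=.04,f_stop=5)
print(r,robot.current_tool_pos(),robot.current_contact_force(),robot.current_time_s())
save("scene","s8")
a=cv2.imread("pics/s8.png")[60:240,160:400];cv2.imwrite("pics/s8c.png",cv2.resize(a,None,fx=3,fy=3))
robot.line_to([.42,-.17,.08],velocity=.15)
```

```text
0.017
[-0.2705  0.5101 -0.3316]
False [ 0.4201 -0.1701  0.0001] [-0.1215 -0.0224 -0.5204] 29.6917
```

View pics/s8c.png

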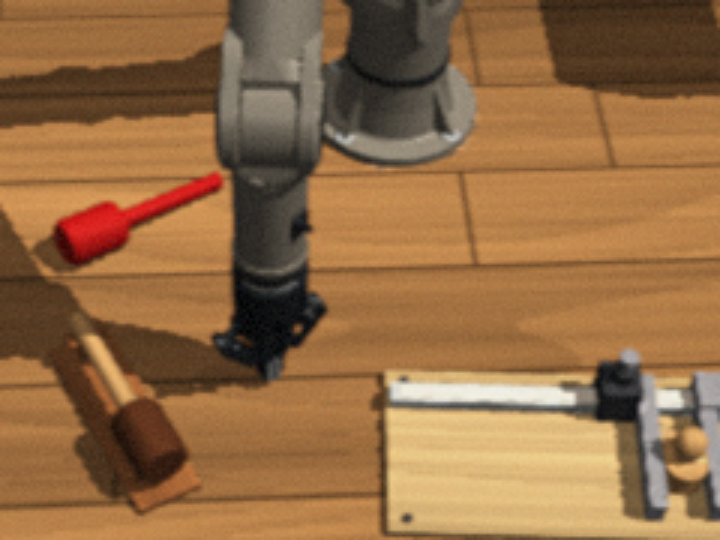

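Run:
```python
from h import *
for z in(0,.01,.02,.03): print(z,(project("scene",[.42,-.17,z])-[160,60])*3)
robot.line_to([.42,-.17,.005],velocity=.15)
r=robot.line_to([.42,-.17,-.04],velocity=.03,f_stop=5)
print(r,robot.current_tool_pos(),robot.current_contact_force(),robot.current_time_s())
robot.line_to([.42,-.17,.08],velocity=.2)
```

```text
0 [267.2922 381.436 ]
0.01 [267.2897 375.9128]
0.02 [267.287  370.3296]
0.03 [267.2844 364.6854]
True [ 0.42   -0.17   -0.0131] [-0.555   0.5261  3.9763] 31.8417
```

Run:
```python
from h import *
Y=26.4
fingers.gripper_to(1.0)
robot.move_to([.461,-.3265,.11],[180,0,Y])
r=robot.line_to([.461,-.3265,.023],velocity=.12,f_stop=10);print("stop",r,robot.current_contact_force())
fingers.gripper_to(0.0,force=90)
print("gap",robot.current_finger_gap(),robot.current_tool_pos(),robot.current_contact_force())
np.save("grasp.npy",robot.current_tool_pos())
robot.line_to([.461,-.3265,.20],velocity=.2)
robot.pause(.1);print(robot.current_finger_gap(),robot.current_contact_force(),robot.current_torque(),robot.current_time_s())
save("wrist","w9")
```

```text
stop False [-0.3811 -0.3632  0.3643]
gap 0.22672517755887478 [ 0.4613 -0.327   0.0236] [0.029  0.1258 3.4305]
0.22850426204701127 [ 0.1708  0.1587 -2.518 ] [-0.043   0.1062 -0.03  ] 36.575
```

View pics/w9.png

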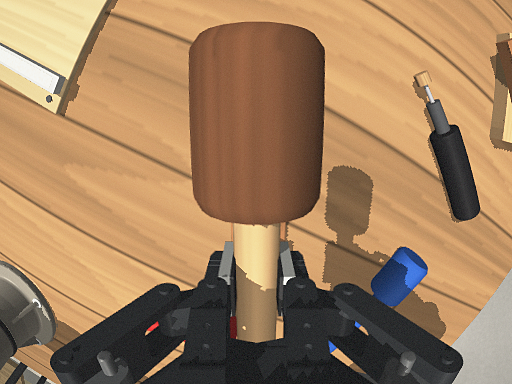

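Run:
```python
from h import *
T=toolT();f=lambda u,v,z:at_z("wrist",(u,v),z,T)
az=T[2,3]+.0314
p=f(258,23,az+.028);m=T[:3,0];print("far end along tool x from TCP:",(p-T[:3,3])@m,"lat",(p-T[:3,3])@T[:3,1])
Y=86;d=np.array([np.cos(np.radians(Y)),np.sin(np.radians(Y)),0])
g=np.array([.4739,.1895,0])-.065*d
robot.move_to([g[0],g[1],.17],[180,0,Y])
robot.line_to([g[0],g[1],.115],velocity=.12)
T=toolT();print(T[:3,3])
save("scene","s10");save("wrist","w10");save("top","t10")
a=cv2.imread("pics/s10.png")[120:270,270:450];cv2.imwrite("pics/s10c.png",cv2.resize(a,None,fx=4,fy=4,interpolation=cv2.INTER_CUBIC))
print(robot.current_time_s(),(project("scene",[.4739,.19,.098])-[270,120])*4)
```

```text
far end along tool x from TCP: 0.10805750179173099 lat -0.0008666237782538324
[0.4699 0.1246 0.1153]
39.0417 [396.7261 234.4975]
```

View pics/s10c.png

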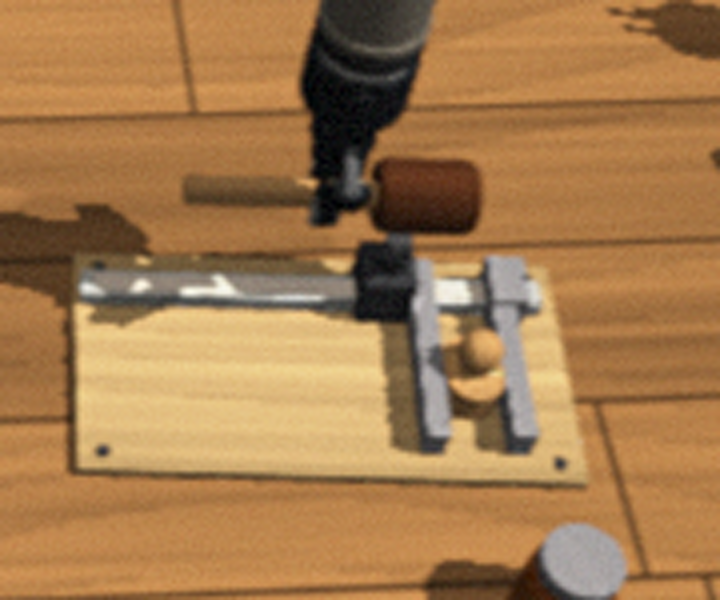

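View pics/w10.png

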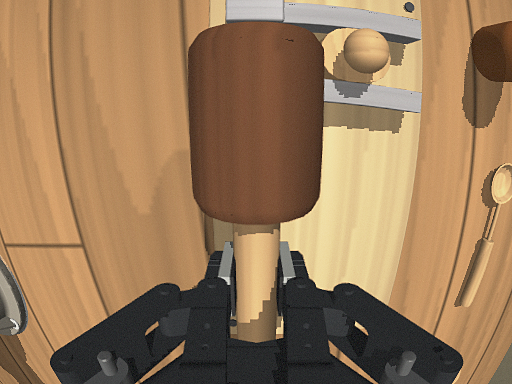

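Run:
```python
from h import *
p=robot.current_tool_pos();g=[float(p[0]),float(p[1])]
print(robot.current_contact_force())
r=robot.line_to(g+[.102],velocity=.05)
z=.102
log=[]
while z>.076:
    z-=.002
    r=robot.line_to(g+[z],velocity=.03)
    F=robot.current_contact_force();log.append((round(z,4),round(float(robot.current_tool_pos()[2]),4),round(float(F[2]),2)))
    if F[2]>10: break
print(log)
save("scene","s11");save("wrist","w11");robot.pause(.1)
print(robot.current_contact_force(),robot.current_torque(),robot.current_time_s())
a=cv2.imread("pics/s11.png")[120:270,270:450];cv2.imwrite("pics/s11c.png",cv2.resize(a,None,fx=4,fy=4,interpolation=cv2.INTER_CUBIC))
```

```text
[-0.5101 -0.1147 -1.4975]
[(0.1, 0.1, -1.76), (0.098, 0.0979, -1.93), (0.096, 0.0958, -2.13), (0.094, 0.0942, -0.56), (0.092, 0.0922, 1.35), (0.09, 0.0901, 1.5), (0.088, 0.0881, 1.65), (0.086, 0.0861, 2.34), (0.084, 0.0842, 5.09), (0.082, 0.0828, 10.1)]
[-1.0081 -4.7723  9.5959] [-0.419   0.227   0.0105] 42.15
```

View pics/s11c.png

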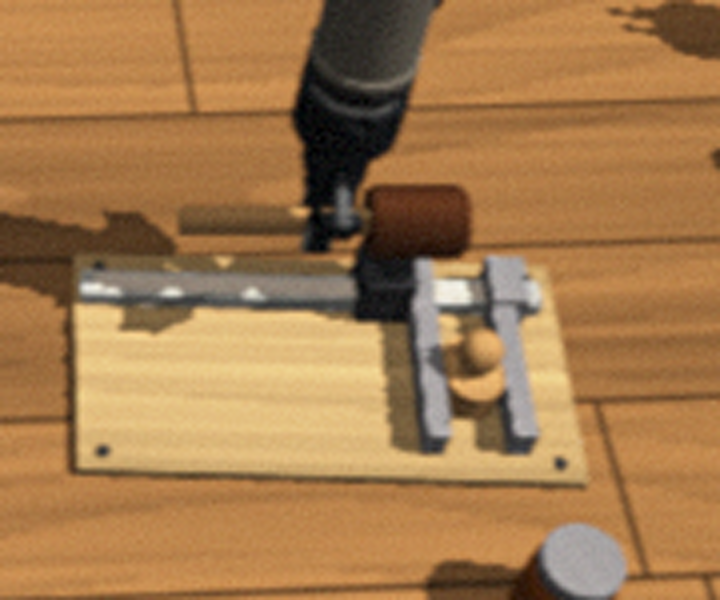

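Run:
```python
from h import *
p=robot.current_tool_pos();g=[float(p[0]),float(p[1])]
robot.line_to([.4699,.1246,.115],velocity=.08)
T=toolT();print(T[:3,3],robot.current_contact_force())
save("wrist","w12");np.save("T12.npy",T);save("scene","s12");print(robot.current_time_s())
for fn in("w10","w12"):
    g=cv2.GaussianBlur(cv2.cvtColor(cv2.imread(f"pics/{fn}.png"),cv2.COLOR_BGR2GRAY).astype(float),(3,3),0)
    pts=[]
    for u in range(332,414,3):
        d=np.diff(g[95:120,u]);k=int(np.argmin(d[1:-1]))+1;y=d[k-1:k+2];off=.5*(y[0]-y[2])/(y[0]-2*y[1]+y[2]+1e-9)
        q=at_z("wrist",(u,95+k+.5+off),.042,T);pts.append(((q-RB)@gx,(q-RB)@gy))
    pts=np.array(pts);m=np.polyfit(pts[:,0],pts[:,1],1);print(fn,m,np.abs(pts[:,1]-np.polyval(m,pts[:,0])).max())
a=cv2.imread("pics/s12.png")[120:270,270:450];cv2.imwrite("pics/s12c.png",cv2.resize(a,None,fx=4,fy=4,interpolation=cv2.INTER_CUBIC))
```

```text
[0.4693 0.1244 0.1147] [-0.7274 -0.5952 -2.274 ]
42.8167
w10 [-0.03    0.1843] 0.0004435326217516744
w12 [-0.032   0.1851] 0.0003133346555915517
```

View pics/w12.png

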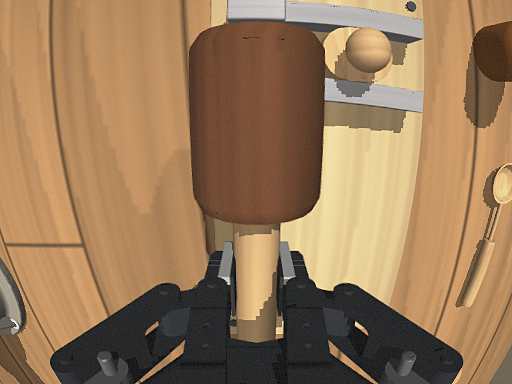

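View pics/s12c.png

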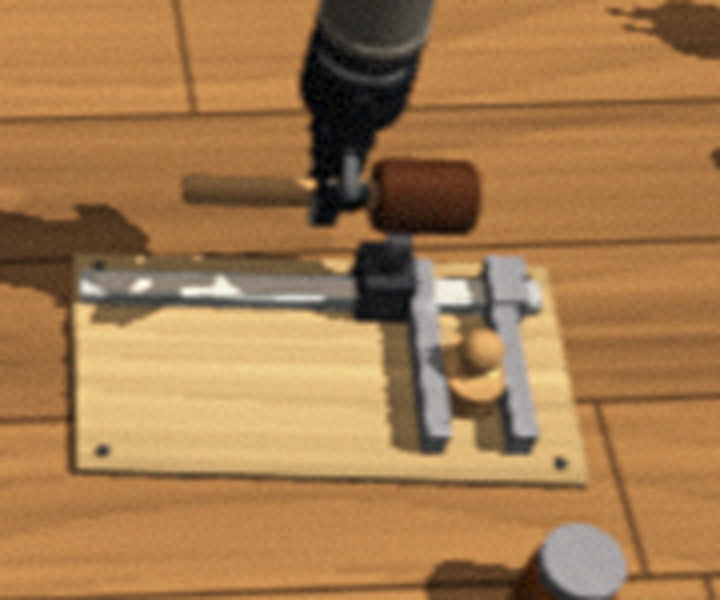

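Run:
```python
from h import *
G=np.load("grasp.npy");print(G)
robot.line_to([.4699,.1246,.20],velocity=.2)
robot.move_to([.461,-.3265,.13],[180,0,26.4])
robot.line_to([.461,-.3265,.045],velocity=.12)
r=robot.line_to([.461,-.3265,.0225],velocity=.04,f_stop=5)
print(r,robot.current_tool_pos(),robot.current_eef_rot(),robot.current_contact_force())
fingers.gripper_to(1.0)
robot.line_to([.461,-.3265,.12],velocity=.15)
robot.move_to([.434,-.340,.20],[180,0,26.4])
T=toolT();save("wrist","w13");np.save("T13.npy",T);save("scene","s13");print(robot.current_time_s())
```

```text
[ 0.4613 -0.327   0.0236]
True [ 0.4608 -0.3271  0.0236] [179.9835   0.022   26.3705] [ 1.1534 -1.2052  2.5003]
48.4333
```

View pics/w13.png

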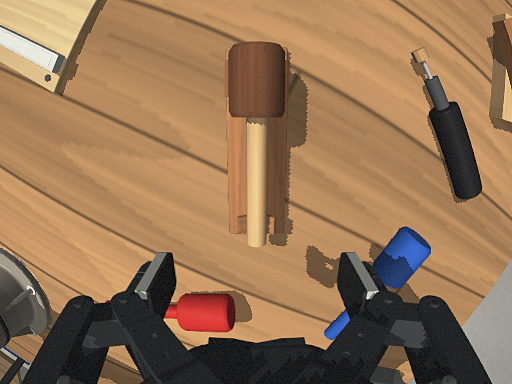

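View pics/s13.png

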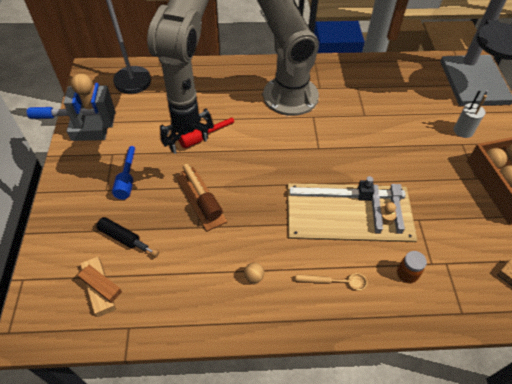

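Run:
```python
from h import *
robot.pause(.3)
workorder.close_job();print(robot.current_time_s())
```

```text
the job is handed in; nothing more can be done
the job is handed in; nothing more can be done
```

The blank is nipped, the pricker was knocked down with the brown mallet, and the mallet is back in its cradle. I handed the job in at about 49 s; no verdict is reported.

- **Nip:** I pushed the runner by its rear face. In the wrist pictures the jaw measured -0.031 rad while I was pushing, -0.035 rad after I backed off, and -0.032 rad after the knock. That is inside the 0.05 rad limit and means about 3.5 N of nip.
- **Pricker:** The round side of the head pressed it down with about 12 N, and the tool went 11.6 mm past first touch. I take that as fully down, since it needs about 6 N and 9 mm. I judged this from force and travel, as the pricker's own travel can't be read. In the pictures it sprang back up.
- **Mallet:** It lies in both rests, same way round, within about 2 mm of where it lay. The jar, spoon and ball look undisturbed, and the arm was clear of everything when I handed in.

**Checks that disagreed:**
- **First grasp missed:** The gripper closed just over the handle. Touching clear bench showed the fingertips about 13 mm behind the reported TCP, not 17 mm ahead of it. I lowered the grasp by 30 mm and it held.
- **Position mismatch:** The wrist and top cameras disagreed by up to 9 mm along the beam, so I placed the strike with a margin for that.
- **Last look at the gauge:** I measured the jaw right after the knock. After laying the mallet down I saw the gauge only in the scene picture, which showed the blank upright between the jaws.

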